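# Lock the router's levelling jack with its jam nut

## Robot

A 6-joint arm with a two-finger parallel gripper is mounted at the origin on the work surface. World frame = base frame: x ahead of the robot, y to its left, z up, the work surface at z = 0. Lengths are in m, angles in rad, forces in N, time in s.
With the tool pointing down it reaches from about 0.375 to 0.925 m from the base axis. Payload 5.7 kg.
Tool frame: the origin (TCP) lies midway between the tips of the shut fingers; the grasp point (between the pads) lies 19 mm behind it; z points along the fingers, y is the line along which they close (so a half turn about z gives the same grasp; the last joint's range is limited). The gripper opens to 88 mm and grips with 3 to 60 N. Pads are 20 mm wide; open, the fingers measure 115 mm over their backs; the gripper's body (75 mm by 178 mm) begins 61 mm behind the grasp point.
Start: joints at [-1.32, 0.359, 1.51, -0, 1.272, -0.115], TCP at [0.215, -0.56, 0.223] pointing down, gripper open.
Joint ranges: [-2.97, 2.97], [-1.01, 2.36], [0.21, 2.38], [-0.96, 4.11], [0.2, 2.71], [-2.98, 2.98]. Speed limits (rad/s): [2.39, 2.39, 3.14, 3.14, 3.14, 3.14].

## Interface

Orientations are given as a unit quaternion [w, x, y, z].
In Python, from bench import manip gives the robot as it stands.
- The arm moves only by the shell command python3 -m jog 'ROWS' [OPENING]. ROWS is text: rows parted by semicolons, each of 4 numbers parted by spaces: the shift along the tool's x, y, z in mm, then the turn about the tool's z in rad. A call has exactly 8 rows; each row shifts and turns the commanded pose from where the row before left it, along the tool's axes as they then stand; what a row does not reach is not made up. A row lasts 1/8 s, in which the tool goes at most 62.5 mm and 10.7 degrees, less where a joint would pass 70% of its speed; a pose out of reach is approached as far as the arm can. A call is refused whole if a number of a shift passes 62.5 or a number of a turn 0.188, either way. A call with a gripper value outside its range is refused whole. OPENING is the opening, from 0 (shut) to 1 (fully open), set as the call begins (- or left out, the last holds). The fingers move at their own pace and stop on an object; the grip force is fixed at half the most. Time passes only in rows, so rows that do not move let the fingers close, or fill a call up. It gives the time, the measured TCP pose, the force, the opening and the grip force at its end, in the units of the state.
- manip.get_obs(): the state, without advancing time (a new reading comes with each control period).
- manip.capture(name): name is "side" or "top" or "wrist"; returns a dict with "image" (420x560x3 uint8, red, green, blue), "fx", "fy", "cx", "cy" (pixels), "cam_to_world" (4x4, takes a point from camera to world coordinates). Camera axes: x right, y up, looking along -z (the intrinsics and any distortion apply to the point x, -y, -z); pixel columns grow to the right and rows downward; lengths in m; the calibration is good to about 2 mm. The wrist camera is an equidistant fisheye: a pixel r from the principal point sees the ray r / f radians off the axis. A picture is of the moment at which its call begins. There is no depth.
- manip.close_job(): hands the job in; it is judged then, once.
The state is a dict: "clock": time; "q": joint angles; "qd": joint speeds; "effort": joint torques, N m; "ee_pos": TCP position; "orientation": TCP orientation; "ft_force": force on the tool from outside, world axes, zero at the start; "torque": the same for the moment, N m; "opening": finger opening in m; "grasp_force": force on a finger pad.
Only numpy, scipy, OpenCV 4.12 (cv2) and the standard library are available. Lean on these libraries where they do the work, as an engineer would, in place of code of your own. Each camera call takes 0.05 s, during which the arm holds its last target. There are 200 camera calls.

## Task

Lock the levelling jack at its present height: slide the red holding fork along its guide until it is fully home around the square steel lower nut, then swing the blue-gripped spanner clockwise, seen from above, until the brass jam nut comes up hard against the lower nut. The lower nut must not turn along with the jam nut, beyond its small play in the fork. Leave the fork in place on the nut and do not disturb the other things on the table.

Things in the scene. Friction and masses are not known exactly. Their poses are not given: they have to be found in the camera images.
- jack: Fixed jack: grey base plate 110 x 290 x 12 mm with an upright steel threaded stud (24 mm dia, top 87 mm above the table). Origin: on the stud axis at table level; z up. The plate reaches 240 mm to the -y side of the stud, 50 mm to +y. On -y two aluminium guide rails run along y, 104 to 175 mm from the stud, 26 mm apart, each 12 mm wide, tops 22 mm above the table.
- stud_axis (a point): Point on the stud axis at the base plate's top (12 mm above the table); axes as the jack's. On the stud sit the square steel lower nut (36 mm across flats, 12 to 30 mm above the table, two flats parallel to the jack's y) and on it the brass jam nut (31 to 45 mm above the table).
- lower_nut (a joint): Turn of the lower nut from its set position, rad, positive clockwise from above, 0 at the start. It turns more easily (0.15 N m) than the jam nut does on it, so the jam nut drags it round unless the fork holds it. In the fork it has about 0.05 rad of play and gives to about 0.14 rad under a 10 N push on the spanner end, 0.25 under 30 N.
- jam_nut (a joint): Turn of jam nut and spanner relative to the lower nut, rad, positive clockwise from above (tightening). Starts between 0.15 and 0.6; hard up at 1.15. Drag 0.6 N m (5 N at 125 mm from the stud). With the lower nut at 0 the handle points, in the jack's frame, at 115 degrees minus this angle, anticlockwise from the jack's +x.
- jam_handle_end (a point): Centre of the round end of the spanner fixed on the jam nut: steel bar with blue grip, 18 mm wide, 11 mm thick, running straight from the stud to this point, 149 mm from the stud axis and 37 mm above the table (underside 31.5 mm, top 42.5 mm above the table). It can be pushed on its side.
- fork: Loose red holding fork, 0.35 kg, flat on the base plate, its 24 mm handle between the rails (1 mm play each side). Origin: middle of the jaws, underside. Own +y points out of the mouth to the nut and along the jack's +y. 10 mm thick, 62 mm wide; jaws 38 mm apart, prongs 15 mm ahead of the origin; handle ends 160 mm behind it. Starts 42 to 60 mm short of the stud axis.
- fork_seat (a point): The fork's origin point: on the stud axis when home, the throat stopped against the nut.
- fork_lug (a point): Middle of the back face of the upright lug at the fork's handle end (the face to push, towards the fork's +y), 160 mm behind the fork's origin and 30 mm above its underside. The lug is 24 mm wide, 12 mm thick, its top 54 mm above the table.
- spare_nut: Loose brass hex nut, 36 mm across flats, 18 mm high, lying by the jack. Bystander.
- caliper: Loose steel calliper with black slide, 200 x 65 x 12 mm, lying flat. Bystander.
- driver: Loose screwdriver. Bystander.
- oil: Loose oil bottle, 52 mm dia, 130 mm tall, yellow label. Bystander.
- mug: Loose blue mug, 80 mm dia, 90 mm tall. Bystander.
- cutters: Loose wooden block 90 x 50 x 30 mm with eight router cutters, 60 mm tall in all. Bystander.
- offcut: Loose red-brown board offcut 160 x 100 x 18 mm. Bystander.
Not all that is in view belongs to the job. Of the things shaped like the fork, the red one is meant.

How it is judged:
On the way, in this order (a step that is already met when the one before it is completed fails the run):
1. the fork is home around the lower nut, within 7 mm (horizontal distance between fork_seat and stud_axis below 0.007 m and angle between fork's own z axis and vertical below 0.12 rad and angle between the y axis of fork and the y axis of jack, either way round below 0.15 rad and z of fork_seat in the frame of stud_axis below 0.006 m), for 0.2 s.
2. with the fork home, the jam nut is turned tight (all of step 1 and value of joint jam_nut above 1.07 rad), for 0.2 s.
At the end, for the whole second after the job is handed in: The fork lies flat, at rest, on the base plate along its guide, its jaw centre within 7 mm of the stud axis; the jam nut is within 0.08 rad of hard up (joint above 1.07); the lower nut is within 0.35 rad of where it was set (all of step 2 and value of joint lower_nut between -0.35 and 0.35 rad and linear speed of fork below 0.01 m/s); the robot touches nothing.
It fails at once if the lower nut turned more than 0.35 rad from its set position (not (value of joint lower_nut between -0.35 and 0.35 rad)).
It fails at once if a bystander was pushed more than 30 mm (distance of any of spare_nut, caliper, driver, oil, mug, cutters, offcut from where it was at the start of the episode above 0.03 m).
It also fails if it takes over 48 s, if anything falls off the work surface, if the arm or the gripper's body presses on something with over 40 N, if the wrist force passes 120 N, or if a joint passes its speed limit or range.

## Working session

There is one attempt and no reset: what is moved stays moved. The work goes in short steps, Python scripts to look and compute and a shell command to move; the robot and the scene stay as the last step left them, time stands still between calls to the robot, and variables do not carry over. Pictures are saved under pics/ and viewed, at most 10 in all, crops included, and the job is handed in when it is done.

```bash
mkdir -p pics; cat > h.py <<'E'
import numpy as np, cv2, pickle
from bench import manip
def snap(name,tag):
    c=manip.capture(name); cv2.imwrite(f'pics/{tag}.png',c['image'][:,:,::-1]); pickle.dump(c,open(f'pics/{tag}.pkl','wb')); return c
def ray(c,u,v,z):
    M=np.array(c['cam_to_world']); x=(u-c['cx'])/c['fx']; y=(v-c['cy'])/c['fy']
    if c.get('fish'):
        r=np.hypot(x,y); s=np.sin(r)/r if r>1e-9 else 1; d=np.array([x*s,-y*s,-np.cos(r)])
    else: d=np.array([x,-y,-1])
    d=M[:3,:3]@d; p=M[:3,3]; return p+d*(z-p[2])/d[2]
E
python3 - <<'E'
from h import *
for n in('top','side'):
    c=snap(n,n+'1'); print({k:v for k,v in c.items() if k!='image'})
a=[cv2.imread(f'pics/{n}1.png') for n in('top','side')]
print(manip.get_obs())
E
```

```text
{'fx': 508.51583654246497, 'fy': 508.51583654246497, 'cx': 280.84154857178424, 'cy': 213.88486370983526, 'cam_to_world': array([[ 0.02081651,  0.98722158, -0.15798802,  0.3756784 ],
       [-0.99961541,  0.01765557, -0.02138478, -0.00520119],
       [-0.01832215,  0.15837242,  0.98720944,  1.4105503 ],
       [ 0.        ,  0.        ,  0.        ,  1.        ]])}
{'fx': 454.734480046555, 'fy': 454.734480046555, 'cx': 285.71132188782985, 'cy': 207.6727989186894, 'cam_to_world': array([[-0.89816305,  0.3387212 , -0.28030532,  0.17143207],
       [-0.43949951, -0.67433983,  0.59338517,  0.9171748 ],
       [ 0.01197109,  0.65615069,  0.75453493,  1.18030456],
       [ 0.        ,  0.        ,  0.        ,  1.        ]])}
{'clock': 0.1, 'q': array([-1.32009756e+00,  3.59387832e-01,  1.51127703e+00,  2.06599503e-05,
        1.27249265e+00, -1.15081623e-01]), 'qd': array([ 0.00088451, -0.00206717, -0.00334495, -0.00031343,  0.00077098,
       -0.00244334]), 'effort': array([ 1.05181794e-04, -5.16357028e+01, -2.71405756e+01,  6.77605066e-02,
        2.76201748e-02, -3.03278239e-05]), 'ee_pos': array([ 0.2144696 , -0.55972698,  0.22193848]), 'orientation': array([-7.81297844e-04,  9.83322407e-01,  1.81869273e-01, -4.31659133e-05]), 'ft_force': array([-0.59160101, -0.03921474,  0.13524585]), 'torque': array([ 0.05560958, -0.03569435, -0.02553905]), 'grasp_force': 0.0, 'opening': 0.08779473267444723}
```

View pics/top1.png

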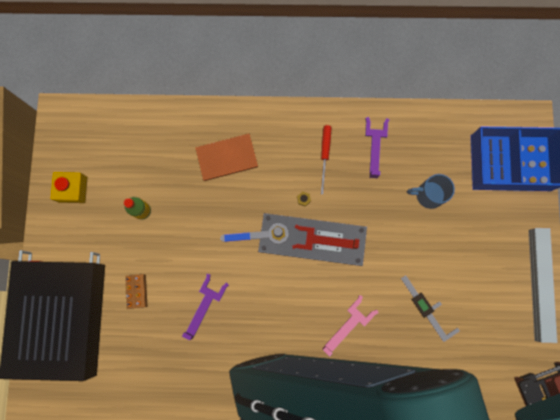

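View pics/side1.png

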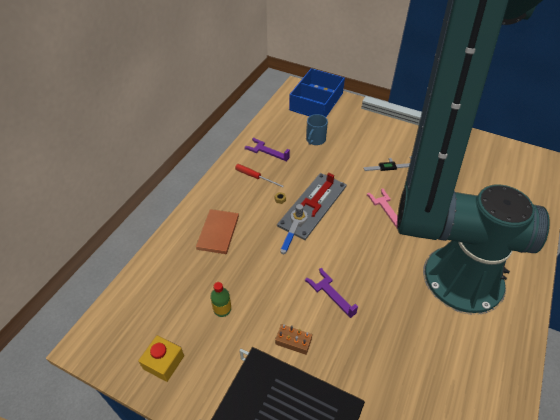

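The top view shows four fork shapes: purple at (375,148), purple at (205,305), pink at (350,325), and red at (330,240). The red one lies between the rails on the jack plate, so it fits the description. The stud is near (278,233) and the spanner end near (223,238). Next, an enlarged crop to confirm.

```bash
python3 - <<'E'
import cv2
a=cv2.imread('pics/top1.png')[190:280,215:375]; cv2.imwrite('pics/crop.png',cv2.resize(a,None,fx=5,fy=5,interpolation=cv2.INTER_CUBIC))
E
```

```text
(no output)
```

View pics/crop.png

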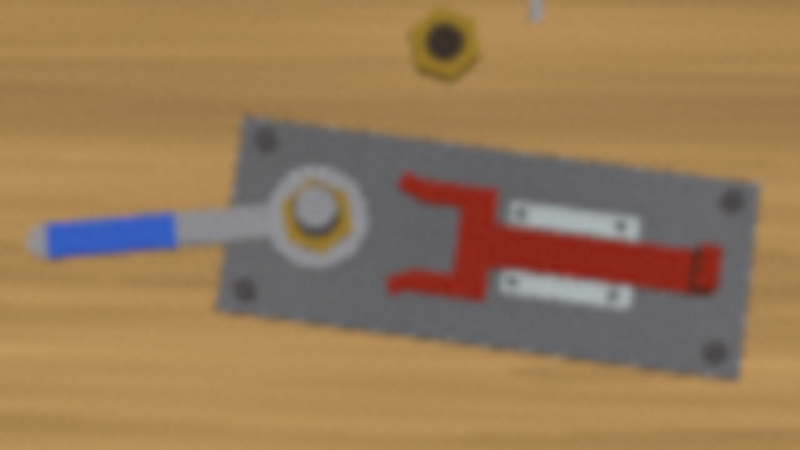

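The crop confirms it: the red fork sits between the two white rails. Its lug is at crop (705,268), the stud top at (316,205), the handle end at (38,241), and the spare nut at (443,45).

```bash
python3 - <<'E'
from h import *
c=pickle.load(open('pics/top1.pkl','rb'))
P=lambda u,v,z: ray(c,215+(u+.5)/5-.5,190+(v+.5)/5-.5,z)
K=[P(*k,.012)for k in[(245,117),(758,183),(738,378),(218,310)]]
L=[.055,.055,-.055,-.055];Y=[.05,-.24,-.24,.05]
A=np.array(list(zip(L,Y)));B=np.array(K)[:,:2]
Am,Bm=A.mean(0),B.mean(0);H=(A-Am).T@(B-Bm);th=np.arctan2(H[0,1]-H[1,0],H[0,0]+H[1,1])
R=np.array([[np.cos(th),-np.sin(th)],[np.sin(th),np.cos(th)]]);o=Bm-R@Am
print('jack',o,'th',th,'resid mm',(B-(A@R.T+o))*1000)
J=lambda p:R.T@(p[:2]-o)*1000
print('stud',J(P(316,205,.087)),'handle end',J(P(30,241,.037)),'lug top back mid',P(719,270,.054),J(P(719,270,.054)),'lug front',J(P(693,266,.054)))
print('throat',J(P(460,245,.022)),'prongs',J(P(400,181,.022)),J(P(390,286,.022)),'spare',J(P(443,43,.018)))
h=J(P(30,241,.037));print('ang',np.degrees(np.arctan2(h[1],h[0])),np.hypot(*h))
q=manip.get_obs()['orientation'];from scipy.spatial.transform import Rotation as Ro
print(Ro.from_quat(q[[1,2,3,0]]).as_matrix().round(3))
E
```

```text
jack [0.54173983 0.03103703] th -0.11078501318038873 resid mm [[-0.79668729 -1.42641201]
 [-0.64824219  1.79876634]
 [ 0.8959067   1.14920769]
 [ 0.54902277 -1.52156203]]
stud [ 1.26562108 -0.3766077 ] handle end [-32.24667679 153.47068184] lug top back mid [ 0.5161511  -0.18454468  0.054     ] [  -1.59746798 -217.0891599 ] lug front [  -1.25774681 -203.12375908]
throat [ -2.48606525 -78.97860951] prongs [ 28.40573076 -41.86227556] [-29.81008552 -43.79915552] spare [108.97639769 -55.7242272 ]
ang 101.86615564786366 156.82186820654752
[[ 0.934  0.358 -0.   ]
 [ 0.358 -0.934  0.002]
 [ 0.    -0.002 -1.   ]]
```

Lug back and prongs both put the fork about 57 mm short, and the handle is at about 102 degrees (jam ≈ 0.23), both as expected. I'm setting out above the spot behind the lug with the fingers shut.

```bash
python3 -m jog '0 0 0 0.159; 0 0 0 0.159; 0 0 0 0.159; 26 -37 0 0; 26 -37 0 0; 26 -37 0 0; 26 -37 0 0; 26 -37 0 0' 0; python3 -m jog '26 -37 0 0; 26 -37 0 0; 26 -37 0 0; 26 -37 0 0; 26 -37 0 0; 0 0 30 0; 0 0 30 0; 0 0 0 0'
cat >> h.py <<'E'
from scipy.spatial.transform import Rotation as Ro
o=np.array([.54174,.03104]);th=-.1108
R=np.array([[np.cos(th),-np.sin(th)],[np.sin(th),np.cos(th)]])
J=lambda p:(R.T@(np.array(p)[:2]-o)*1000).round(1)
def st():
    s=manip.get_obs();q=s['orientation'];m=Ro.from_quat(q[[1,2,3,0]]).as_matrix()
    x=R.T@m[:2,0];print('t',s['clock'],'jack xy',J(s['ee_pos']),'z',s['ee_pos'][2].round(4),'toolx deg in jack',np.degrees(np.arctan2(x[1],x[0])).round(1),'F jack',(R.T@s['ft_force'][:2]).round(1),s['ft_force'][2].round(1),'q6',s['q'][5].round(2))
E
python3 - <<'E'
from h import *
st(); c=snap('wrist','w1'); print(c['fx'],c['cx'],c['cy'])
E
```

```text
clock: 1.1
ee_pos: [0.365, -0.3894, 0.2223]
orientation: [-0.0, 0.998, -0.056, -0.0]
ft_force: [1.1, -0.7, -0.4]
opening: 0.0111
grasp_force: 0.0
clock: 2.1
ee_pos: [0.5121, -0.2201, 0.1604]
orientation: [-0.001, 0.998, -0.055, -0.003]
ft_force: [0.1, 0.5, 0.7]
opening: 0.0005
grasp_force: 0.0
t 2.1 jack xy [  -1.7 -252.8] z 0.1604 toolx deg in jack -0.0 F jack [0.1 0.5] 0.7 q6 1.15
325.19226210127806 279.3511364252811 215.95692723901942
```

View pics/w1.png

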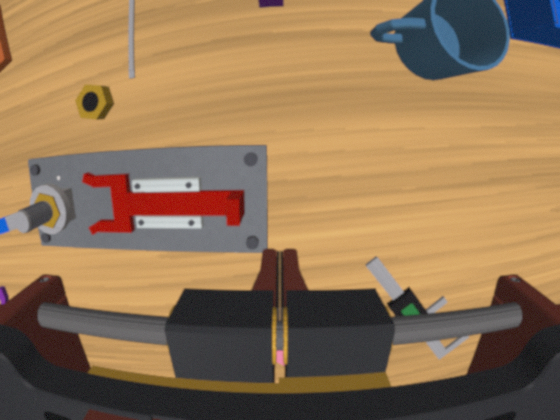

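The wrist view shows the lug at (237,207) ahead of the shut fingers at (280,260), with the rails at (165,185) and (168,222) and the calliper at (410,305), clear of the path. I'll check the lug position from here.

```bash
python3 - <<'E'
from h import *
c=pickle.load(open('pics/w1.pkl','rb'));c['fish']=1
for n,u,v,z in[('lugback top',243,192,.054),('lugback bot',243,223,.054),('stud',22,214,.087),('plate',266,146,.012),('plate',267,250,.012),('prong',86,177,.022),('prong',92,230,.022),('cal',372,262,.012),('railN',199,186,.022),('railS',200,223,.022)]:
    print(n,J(ray(c,u,v,z)))
E
```

```text
lugback top [  16.8 -221.8]
lugback bot [ -10.9 -220.9]
stud [ 7.1 -2.9]
plate [  52.8 -239.8]
plate [ -53.5 -239.8]
prong [ 29.3 -46.6]
prong [-30.2 -44.7]
cal [ -68.5 -352.5]
railN [  16.2 -175.1]
railS [ -21.2 -173.7]
```

```bash
python3 -m jog '2 0 20 0; 0 0 20 0; 0 0 20 0; 0 0 20 0; 0 0 20 0; 0 0 16 0; 0 0 12 0; 0 0 0 0' 0;  python3 -m jog '0 -5 0 0; 0 -5 0 0; 0 -5 0 0; 0 -5 0 0; 0 -5 0 0; 0 -5 0 0; 0 0 0 0; 0 0 0 0'; python3 - <<'E'
from h import *
st()
E
```

```text
clock: 3.15
ee_pos: [0.5157, -0.2215, 0.0342]
orientation: [-0.0, 0.998, -0.056, -0.001]
ft_force: [0.1, -0.5, -0.2]
opening: 0.0001
grasp_force: 0.0
clock: 4.15
ee_pos: [0.5193, -0.1917, 0.0346]
orientation: [-0.0, 0.998, -0.056, -0.0]
ft_force: [-0.2, 0.0, 0.1]
opening: 0.0005
grasp_force: 0.0
t 4.15 jack xy [   2.3 -223.8] z 0.0346 toolx deg in jack -0.0 F jack [-0.2  0. ] 0.1 q6 1.2
```

```bash
python3 -m jog '-1 -5 0 0; 0 -5 0 0; 0 -5 0 0; 0 -5 0 0; 0 -5 0 0; 0 -5 0 0; 0 -5 0 0; 0 0 0 0'; python3 - <<'E'
from h import *
st(); snap('wrist','w2')
E
```

```text
clock: 5.15
ee_pos: [0.5222, -0.1562, 0.0347]
orientation: [-0.0, 0.998, -0.055, -0.0]
ft_force: [0.1, 0.2, 0.2]
opening: 0.0007
grasp_force: 0.0
t 5.15 jack xy [   1.3 -188.3] z 0.0347 toolx deg in jack -0.0 F jack [0.1 0.2] 0.2 q6 1.26
```

View pics/w2.png

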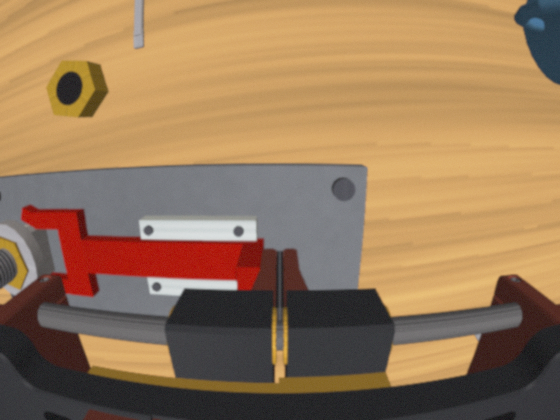

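The fingers at (280,265) press on the lug at (252,265), and the fork has slid along its rails to prong tips at (30,215), about 15 mm to go. Continuing gently.

```bash
python3 -m jog '0 -2 0 0; 0 -2 0 0; 0 -2 0 0; 0 -2 0 0; 0 -2 0 0; 0 -1 0 0; 0 -1 0 0; 0 0 0 0'; python3 - <<'E'
from h import *
st()
E
```

```text
clock: 6.2
ee_pos: [0.5236, -0.1448, 0.0346]
orientation: [-0.0, 0.998, -0.056, -0.0]
ft_force: [0.6, -1.2, -1.0]
opening: 0.0004
grasp_force: 0.4
t 6.2 jack xy [   1.4 -176.8] z 0.0346 toolx deg in jack -0.0 F jack [ 0.8 -1.1] -1.0 q6 1.28
```

```bash
python3 -m jog '0 -1 0 0; 0 -1 0 0; 0 -1 0 0; 0 0 0 0; 0 0 0 0; 0 0 0 0; 0 0 0 0; 0 0 0 0'; python3 - <<'E'
from h import *
st()
E
```

```text
clock: 7.2
ee_pos: [0.5239, -0.1419, 0.0347]
orientation: [-0.0, 0.998, -0.056, -0.0]
ft_force: [-0.0, -0.4, -0.3]
opening: 0.0006
grasp_force: 0.0
t 7.2 jack xy [   1.3 -173.8] z 0.0347 toolx deg in jack -0.0 F jack [ 0.  -0.4] -0.3 q6 1.29
```

```bash
python3 -m jog '0 -1 0 0; 0 -1 0 0; 0 -1 0 0; 0 0 0 0; 0 0 0 0; 0 0 0 0; 0 0 0 0; 0 0 0 0'; python3 - <<'E'
from h import *
st(); snap('wrist','w3');snap('top','t3')
a=cv2.imread('pics/w3.png')[:,:400];b=cv2.imread('pics/t3.png')[190:280,215:375]
b=cv2.resize(b,(400,225),interpolation=cv2.INTER_CUBIC);b=cv2.copyMakeBorder(b,0,420-225,0,0,cv2.BORDER_CONSTANT)
cv2.imwrite('pics/c3.png',np.hstack([a,b]))
E
```

```text
clock: 8.2
ee_pos: [0.5243, -0.1389, 0.0347]
orientation: [-0.0, 0.998, -0.056, -0.0]
ft_force: [0.0, 0.1, 0.3]
opening: 0.0001
grasp_force: 0.3
t 8.2 jack xy [   1.4 -170.9] z 0.0347 toolx deg in jack -0.0 F jack [0.  0.1] 0.3 q6 1.3
```

View pics/c3.png

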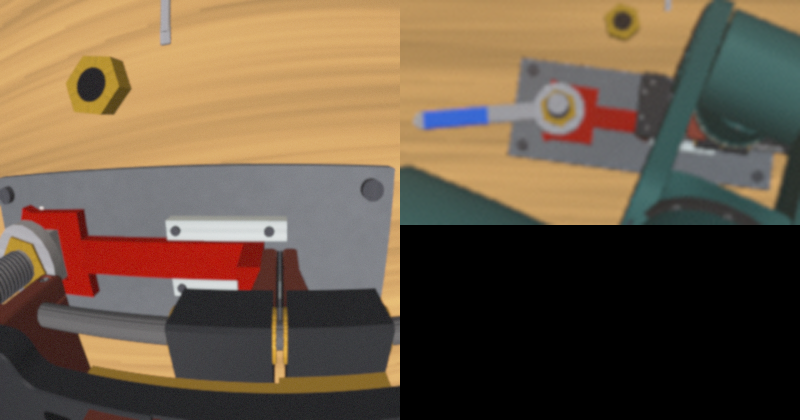

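Left pane (wrist): the fork's jaws at (50,250) are around the nut. Right pane (top): the crossbar is against the spanner ring. There is no stop force yet, so I'll nudge until the throat resists.

```bash
python3 -m jog '0 -1 0 0; 0 -1 0 0; 0 0 0 0; 0 0 0 0; 0 0 0 0; 0 0 0 0; 0 0 0 0; 0 0 0 0'; python3 -m jog '0 -1 0 0; 0 -1 0 0; 0 0 0 0; 0 0 0 0; 0 0 0 0; 0 0 0 0; 0 0 0 0; 0 0 0 0';python3 - <<'E'
from h import *
st()
E
```

```text
clock: 9.3
ee_pos: [0.5245, -0.137, 0.0347]
orientation: [-0.0, 0.998, -0.056, -0.0]
ft_force: [0.3, -1.3, -0.5]
opening: 0.0008
grasp_force: 0.6
clock: 10.3
ee_pos: [0.5248, -0.1361, 0.0347]
orientation: [0.001, 0.998, -0.055, 0.0]
ft_force: [-0.6, -5.9, -0.9]
opening: -0.0002
grasp_force: 3.2
t 10.3 jack xy [   1.6 -168. ] z 0.0347 toolx deg in jack 0.0 F jack [ 0.1 -6. ] -0.9 q6 1.3
```

6 N with motion stalling means the throat is on the nut. One more nudge to confirm, then back off and lift.

```bash
python3 -m jog '0 -1 0 0; 0 -1 0 0; 0 0 0 0; 0 0 0 0; 0 0 0 0; 0 0 0 0; 0 0 0 0; 0 0 0 0'; python3 -m jog '0 6 0 0; 0 6 0 0; 0 0 30 0; 0 0 -30 0; 0 0 0 0; 0 0 0 0; 0 0 0 0; 0 0 0 0' 2>/dev/null --help >/dev/null; python3 - <<'E'
from h import *
st()
E
```

```text
clock: 11.3
ee_pos: [0.5255, -0.136, 0.0351]
orientation: [0.002, 0.998, -0.055, 0.001]
ft_force: [-3.1, -12.8, 0.4]
opening: 0.0004
grasp_force: 6.9
t 11.3 jack xy [   2.3 -167.8] z 0.0351 toolx deg in jack 0.1 F jack [ -1.7 -13.1] 0.4 q6 1.31
```

The fork is hard home: 13 N and no movement. The second, mistyped command didn't run; the clock stands at 11.3. Backing off, lifting and moving to the handle.

```bash
python3 -m jog '0 6 0 0; 0 6 0 0; 0 0 -30 0; 0 0 -35 0; 0 0 -35 0; -36 -30 0 0; -36 -40 0 0; 0 -40 0 0'; python3 -m jog '0 -40 0 0; 0 -40 0 0; 0 -40 0 0; 0 -40 0 0; 0 -22 0 0; 0 0 0 0; 0 0 0 0; 0 0 0 0'; python3 - <<'E'
from h import *
st(); snap('wrist','w4')
E
```

```text
clock: 12.3
ee_pos: [0.4605, -0.026, 0.1343]
orientation: [-0.001, 0.998, -0.056, -0.002]
ft_force: [1.8, 0.4, -0.3]
opening: 0.0005
grasp_force: 0.0
clock: 13.3
ee_pos: [0.4842, 0.1523, 0.1346]
orientation: [0.0, 0.998, -0.056, -0.0]
ft_force: [0.3, -0.4, -0.3]
opening: 0.0004
grasp_force: 0.0
t 13.3 jack xy [-70.6 114.1] z 0.1346 toolx deg in jack -0.1 F jack [ 0.3 -0.4] -0.3 q6 1.85
```

View pics/w4.png

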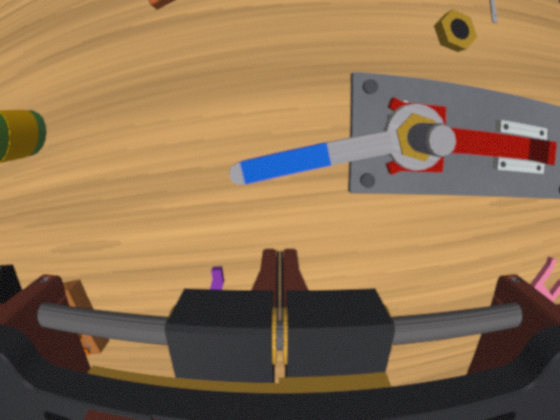

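The wrist view shows the handle end at (237,173), the grip at (290,163), the fingers at (280,265) on its near side, and the fork seated around the nut at (417,135). I'll check coordinates, including the tall oil bottle.

```bash
python3 - <<'E'
from h import *
c=pickle.load(open('pics/w4.pkl','rb'));c['fish']=1
e=J(ray(c,237,173,.0425));print('end',e,np.degrees(np.arctan2(e[1],e[0])),np.hypot(*e))
print('fork crossbar back',J(ray(c,446,137,.022)),'prongtip',J(ray(c,391,101,.022)),'stud',J(ray(c,440,139,.087)),'side edge of grip near',J(ray(c,280,178,.0425)))
t=pickle.load(open('pics/top1.pkl','rb'));print('oil cap',J(ray(t,131,203,.13)),'base',J(ray(t,146,213,0)),'offcut near',J(ray(t,257,166,.018)))
E
```

```text
end [-33.  147.7] 102.59450914041322 151.3416333994053
fork crossbar back [  0.8 -39.4] prongtip [29.  17.1] stud [0.1 1.5] side edge of grip near [-37.2 113.4]
oil cap [ 18.2 382.1] base [ 13.6 379.1] offcut near [184.   84.8]
```

Handle at 102.5°, radius 151 mm, fork home; nothing tall is near the sweep. Descending beside the handle and aligning with it.

```bash
python3 -m jog '0 0 20 -0.109; 0 0 20 -0.109; 0 0 20 0; 0 0 20 0; 0 0 16 0; 0 0 12 0; 8 0 0 0; 8 0 0 0'; python3 - <<'E'
from h import *
st()
E
```

```text
clock: 14.35
ee_pos: [0.5016, 0.1549, 0.0272]
orientation: [-0.0, 0.999, 0.053, 0.001]
ft_force: [-0.6, -0.1, -0.2]
opening: 0.0006
grasp_force: 0.0
t 14.35 jack xy [-53.6 118.7] z 0.0272 toolx deg in jack 12.5 F jack [-0.6 -0.2] -0.2 q6 1.63
```

```bash
python3 -m jog '4 0 0 0; 3 0 0 0; 5 -0.7 0 0.04; 5 -0.7 0 0.04; 5 -0.7 0 0.04; 5 -0.7 0 0.04; 5 -0.7 0 0.04; 5 -0.7 0 0.04'; python3 - <<'E'
from h import *
st()
E
```

```text
clock: 15.35
ee_pos: [0.5347, 0.1604, 0.0264]
orientation: [-0.0, 0.998, -0.067, -0.002]
ft_force: [-3.4, 2.7, 1.9]
opening: 0.0006
grasp_force: 2.4
t 15.35 jack xy [-21.3 127.8] z 0.0264 toolx deg in jack -1.4 F jack [-3.7  2.3] 1.9 q6 1.87
```

```bash
python3 -m jog '5 -0.6 0 0.04; 5 -0.6 0 0.04; 5 -0.6 0 0.04; 5 -0.6 0 0.04; 5 -0.6 0 0.04; 5 -0.6 0 0.04; 5 -0.6 0 0.04; 5 -0.6 0 0.04'; python3 - <<'E'
from h import *
st(); s=manip.get_obs(); p=J(s['ee_pos']); r=np.hypot(*p); print(r, 'handle deg',np.degrees(np.arctan2(p[1],p[0])-np.arcsin(19/r)))
E
```

```text
clock: 16.35
ee_pos: [0.5756, 0.1552, 0.0267]
orientation: [-0.001, 0.974, -0.225, -0.001]
ft_force: [-2.7, 5.9, 2.2]
opening: 0.0002
grasp_force: 2.4
t 16.35 jack xy [ 19.9 127.1] z 0.0267 toolx deg in jack -19.7 F jack [-3.3  5.5] 2.2 q6 2.17
128.64843566868583 handle deg 72.60842177206841
```

```bash
python3 -m jog '5 -0.6 0 0.04; 5 -0.6 0 0.04; 5 -0.6 0 0.04; 5 -0.6 0 0.04; 5 -0.6 0 0.04; 5 -0.6 0 0.04; 5 -0.6 0 0.04; 5 -0.6 0 0.04'; python3 - <<'E'
from h import *
st(); s=manip.get_obs(); p=J(s['ee_pos']); r=np.hypot(*p); print(r, 'handle deg',np.degrees(np.arctan2(p[1],p[0])-np.arcsin(19/r)))
E
```

```text
clock: 17.35
ee_pos: [0.6123, 0.1373, 0.0269]
orientation: [-0.001, 0.926, -0.378, -0.001]
ft_force: [-1.1, 5.9, 1.2]
opening: 0.0005
grasp_force: 2.5
t 17.35 jack xy [ 58.4 113.4] z 0.0269 toolx deg in jack -38.0 F jack [-1.7  5.8] 1.2 q6 2.45
127.5543805598224 handle deg 54.18549742527356
```

```bash
python3 -m jog '2.5 -0.3 0 0.02; 2.5 -0.3 0 0.02; 2.5 -0.3 0 0.02; 2.5 -0.3 0 0.02; 2.5 -0.3 0 0.02; 0 0 0 0; 0 0 0 0; 0 0 0 0'; python3 - <<'E'
from h import *
st(); s=manip.get_obs(); p=J(s['ee_pos']); r=np.hypot(*p); print(r, 'handle deg',np.degrees(np.arctan2(p[1],p[0])-np.arcsin(19/r)))
E
```

```text
clock: 18.35
ee_pos: [0.6223, 0.1287, 0.0269]
orientation: [-0.001, 0.906, -0.423, -0.0]
ft_force: [0.2, 6.2, 0.5]
opening: 0.0004
grasp_force: 2.3
t 18.35 jack xy [ 69.2 106. ] z 0.0269 toolx deg in jack -43.7 F jack [-0.5  6.2] 0.5 q6 2.54
126.58846708922579 handle deg 48.22998834871533
```

```bash
python3 -m jog '2.5 -0.3 0 0.02; 2.5 -0.3 0 0.02; 2.5 -0.3 0 0.02; 0 0 0 0; 0 0 0 0; 0 0 0 0; 0 0 0 0; 0 0 0 0'; python3 - <<'E'
from h import *
st(); s=manip.get_obs(); p=J(s['ee_pos']); r=np.hypot(*p); print(r, 'handle deg',np.degrees(np.arctan2(p[1],p[0])-np.arcsin(19/r)))
E
```

```text
clock: 19.35
ee_pos: [0.6278, 0.123, 0.0269]
orientation: [-0.001, 0.893, -0.45, -0.0]
ft_force: [0.1, 5.4, 0.3]
opening: 0.0006
grasp_force: 2.1
t 19.35 jack xy [ 75.3 100.9] z 0.0269 toolx deg in jack -47.1 F jack [-0.5  5.3] 0.3 q6 2.59
125.90035742602163 handle deg 44.586789327866704
```

```bash
python3 -m jog '2.5 -0.3 0 0.02; 0 0 0 0; 2.5 -0.3 0 0.02; 0 0 0 0; 0 0 0 0; 0 0 0 0; 0 0 0 0; 0 0 0 0'; python3 - <<'E'
from h import *
st(); s=manip.get_obs(); p=J(s['ee_pos']); r=np.hypot(*p); print(r, 'handle deg',np.degrees(np.arctan2(p[1],p[0])-np.arcsin(19/r)))
E
```

```text
clock: 20.35
ee_pos: [0.6312, 0.1193, 0.0269]
orientation: [-0.001, 0.884, -0.468, -0.0]
ft_force: [0.1, 6.3, 0.1]
opening: 0.0002
grasp_force: 2.3
t 20.35 jack xy [79.1 97.6] z 0.0269 toolx deg in jack -49.4 F jack [-0.6  6.3] 0.1 q6 2.62
125.62869895051846 handle deg 42.278179713201176
```

```bash
python3 -m jog '2.5 -0.3 0 0.02; 0 0 0 0; 0 0 0 0; 0 0 0 0; 0 0 0 0; 0 0 0 0; 0 0 0 0; 0 0 0 0'; python3 - <<'E'
from h import *
st(); s=manip.get_obs(); p=J(s['ee_pos']); r=np.hypot(*p); print(r, 'handle deg',np.degrees(np.arctan2(p[1],p[0])-np.arcsin(19/r)))
E
```

```text
clock: 21.35
ee_pos: [0.6326, 0.1179, 0.0268]
orientation: [-0.001, 0.879, -0.476, -0.0]
ft_force: [-0.6, 6.5, 0.3]
opening: 0.0002
grasp_force: 3.1
t 21.35 jack xy [80.7 96.4] z 0.0268 toolx deg in jack -50.6 F jack [-1.3  6.4] 0.3 q6 2.64
125.71972796661629 handle deg 41.37364781924489
```

```bash
python3 -m jog '2 -0.3 0 0.016; 0 0 0 0; 0 0 0 0; 0 0 0 0; 0 0 0 0; 0 0 0 0; 0 0 0 0; 0 0 0 0'; python3 - <<'E'
from h import *
st(); s=manip.get_obs(); p=J(s['ee_pos']); r=np.hypot(*p); print(r, 'handle deg',np.degrees(np.arctan2(p[1],p[0])-np.arcsin(19/r)))
E
```

```text
clock: 22.35
ee_pos: [0.6336, 0.1168, 0.0268]
orientation: [-0.001, 0.875, -0.484, -0.001]
ft_force: [-0.0, 9.0, 1.0]
opening: 0.0005
grasp_force: 4.0
t 22.35 jack xy [81.8 95.4] z 0.0268 toolx deg in jack -51.5 F jack [-1.   8.9] 1.0 q6 2.65
125.6678160866974 handle deg 40.692789270035945
```

The force is now rising and motion stalling, so it is coming up hard. A bit more to be sure.

```bash
python3 -m jog '2.5 0 0 0; 0 0 0 0; 0 0 0 0; 0 0 0 0; 0 0 0 0; 0 0 0 0; 0 0 0 0; 0 0 0 0'; python3 - <<'E'
from h import *
st(); s=manip.get_obs(); p=J(s['ee_pos']); r=np.hypot(*p); print(r, 'handle deg',np.degrees(np.arctan2(p[1],p[0])-np.arcsin(19/r)))
E
```

```text
clock: 23.35
ee_pos: [0.6348, 0.1153, 0.0268]
orientation: [-0.001, 0.875, -0.484, -0.001]
ft_force: [-1.3, 10.3, 1.0]
opening: 0.0004
grasp_force: 4.9
t 23.35 jack xy [83.2 94.1] z 0.0268 toolx deg in jack -51.5 F jack [-2.4 10.1] 1.0 q6 2.65
125.60672752683273 handle deg 39.81769867906429
```

```bash
python3 -m jog '2.5 0 0 0; 0 0 0 0; 0 0 0 0; 0 0 0 0; 0 0 0 0; 0 0 0 0; 0 0 0 0; 0 0 0 0'; python3 - <<'E'
from h import *
st(); s=manip.get_obs(); p=J(s['ee_pos']); r=np.hypot(*p); print(r, 'handle deg',np.degrees(np.arctan2(p[1],p[0])-np.arcsin(19/r)))
E
```

```text
clock: 24.35
ee_pos: [0.6359, 0.1138, 0.0267]
orientation: [-0.001, 0.875, -0.484, -0.001]
ft_force: [-1.2, 13.3, 2.1]
opening: 0.0005
grasp_force: 6.0
t 24.35 jack xy [84.4 92.6] z 0.0267 toolx deg in jack -51.5 F jack [-2.6 13.1] 2.1 q6 2.65
125.29213862010657 handle deg 38.93018136614855
```

13 N, double the drag, so it is hard up. Backing off, lifting and checking.

```bash
python3 -m jog '-6 0 0 0; -10 0 0 0; -12 0 0 0; 0 0 -30 0; 0 0 -40 0; 0 0 -40 0; -40 0 0 0; 0 0 0 0'; python3 - <<'E'
from h import *
st(); c=snap('wrist','w5')
E
```

```text
clock: 25.35
ee_pos: [0.5987, 0.1702, 0.1372]
orientation: [0.0, 0.876, -0.483, -0.0]
ft_force: [-0.0, -0.5, -0.4]
opening: 0.0003
grasp_force: 0.0
t 25.35 jack xy [ 41.3 144.6] z 0.1372 toolx deg in jack -51.4 F jack [ 0.  -0.5] -0.4 q6 2.74
```

View pics/w5.png

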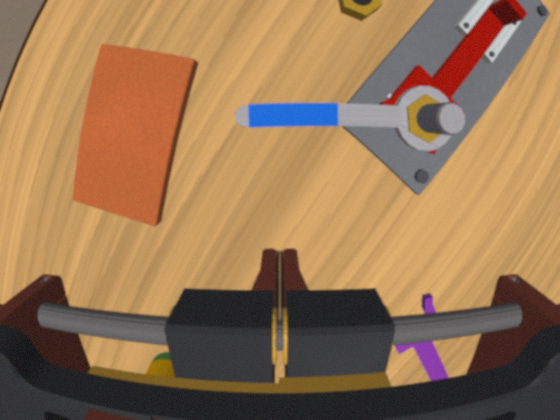

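The view shows the handle end at (242,115), the stud at (450,118), the fork still around the nut with its lug at (510,10), and the offcut and spare nut undisturbed.

```bash
python3 - <<'E'
from h import *
c=pickle.load(open('pics/w5.pkl','rb'));c['fish']=1
e=J(ray(c,242,115,.0425));m=J(ray(c,338,115,.0425));print(e,m)
for p in(e,e-m):a=np.degrees(np.arctan2(p[1],p[0]));print(a,np.radians(115-a))
print('stud',J(ray(c,453,118,.087)),'lug top back edge',J(ray(c,521,13,.054)),'rail ends',J(ray(c,490,61,.022)))
E
```

```text
[116.3  97.2] [57.5 49.5]
39.88785083395807 1.3109543111965447
39.04981063081903 1.3255808720054032
stud [-1.4 -1. ] lug top back edge [  -9.1 -154.6] rail ends [ -24.2 -103.9]
```

Sum angle is 1.31 rad: jam nut at its 1.15 stop plus about 0.16 of lower-nut give. The fork lug is at its home position. Handing in.

```bash
python3 -c "
from bench import manip
print(manip.close_job())"
```

```text
the job is handed in; nothing more can be done
None
```

I handed the job in at 25 s of the 48 s allowed: the red fork is home on the lower nut, and the jam nut came up hard at about 1.15 rad, with the lower nut turned about 0.16 rad (split estimated from the handle angle and push force); no bystander seen disturbed, and the hand-in gave no verdict.

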